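Punch the engraver's plate at its scribed mark

TASK

Slide the wooden carrier board along the bench, without lifting it, until the scribed circle on its metal plate sits centred under the point of the hand punch press and stays there. Only then push the press's black palm knob all the way down and let it rise again, leaving the board there with the circle under the point. Do not punch the plate anywhere else, and leave the flasks and the hammer where they are.

Things in the scene. Friction and masses are not known exactly. Their poses are not given: they have to be found in the camera images.
- board: Loose flat wooden carrier board 190 x 90 x 15 mm (x, y, z), about 0.45 kg, with a bright metal plate 115 x 80 x 4 mm screwed on its top towards its +x end (plate centre 32 mm to +x of the origin, plate top 19 mm above the bench) and a dark wooden grip rib near its -x end. Origin: centre of the board's underside; z up. It lies flat on the bench and slides on it.
- mark (a point): Centre of the circle scribed on the plate (dark ring, inner radius about 5.5 mm, outer radius about 7 mm, with four cross-hair lines going outward). It lies at x = +50, y = +15, z = +19 mm in the board's frame.
- rib (a point): Middle of the top face of the board's grip rib: an upright wooden bar 50 mm long (along the board's x), 24 mm thick (along y), its top 56 mm above the bench, standing 41 mm above the board's top. It lies at x = -62, y = 0 mm in the board's frame; same axes as the board. Pinch it across its 24 mm.
- press: Hand punch press, bolted to the bench. Origin: on the bench straight under the punch point. A grey arm 40 mm wide overhangs the bench between 106 and 144 mm height, running along the press's y from 25 mm on the -y side of the punch to a round column (42 mm across) at y = +145 mm, on a foot 100 x 90 x 16 mm (x, y, z). The bench under the punch is open from the -x, +x and -y sides; the 56 mm high rib also passes below the arm, but a gripper does not.
- punch_tip (a point): Point of the punch at the lower end of the upright ram; 31.5 mm above the bench at rest (12.5 mm above the plate's top), 19.5 mm when the ram is fully down. The ram is 15 mm across above its conical point.
- palm_top (a point): Centre of the top of the black round palm knob (42 mm across, flat on top over 30 mm) on the upper end of the ram, straight above the punch point; 190 mm above the bench at rest.
- ram (a joint): Travel of the sprung ram in m: 0 at rest (up), 0.012 fully down against its stop. It moves straight down; the spring needs about 2.5 N to start and about 8.5 N at the stop, and lifts the ram again when let go.
- flask_a: Loose steel hip flask lying flat, 140 x 92 x 24 mm, cap to its +x; origin at the underside. To be left alone.
- flask_b: A second flask like the first. To be left alone.
- hammer: Loose small hammer with a wooden handle, 240 mm long, lying along its x, handle to -x; origin at the underside. To be left alone.
- vise: Heavy round engraver's block vise, 124 mm across and 82 mm high, fixed; origin at the centre of its underside. Not used.
Mind the look-alikes: they are no part of the job. Of the things that look like the press, the smallest one is meant.

How it is judged:
By the outcome, as a careful person would: the job done as asked, in the order asked, and still so for the second after the job is handed in, with the robot touching nothing.
It also fails if it takes over 61 s, if anything falls off the work surface, if the arm or the gripper's body presses on something with over 40 N, if the wrist force passes 120 N, or if a joint passes its speed limit or range.

ROBOT

A 6-joint arm with a two-finger parallel gripper is mounted at the origin on the work surface. World frame = base frame: x ahead of the robot, y to its left, z up, the work surface at z = 0. Lengths are in m, angles in rad, forces in N, time in s.
With the tool pointing down it reaches from about 0.35 to 0.775 m from the base axis. Payload 7.3 kg.
Tool frame: the origin (TCP) lies midway between the tips of the shut fingers; the grasp point (between the pads) lies 19 mm behind it; x points along the fingers, z is the direction in which the jaws open and shut, and the axes are right-handed (so a half turn about x gives the same grasp; the last joint's range is limited). The gripper opens to 92 mm and grips with 3 to 60 N. Pads are 19 mm wide; open, the fingers measure 130 mm over their backs; the gripper's body (75 mm by 190 mm) begins 47 mm behind the grasp point.
Start: joints at [1.004, 0.342, 1.524, -0, 1.275, -0.146], TCP at [0.214, 0.479, 0.227] pointing down, gripper open.
Joint ranges: [-2.53, 2.53], [-0.77, 2.02], [0.04, 2.7], [-1, 4.14], [0.28, 2.66], [-3.11, 3.11]. Speed limits (rad/s): [2.57, 2.57, 3.14, 3.14, 3.14, 3.14].

INTERFACE

Orientations are given as [roll, pitch, yaw] about the fixed x, y, z axes, in that order (R = Rz(yaw) Ry(pitch) Rx(roll)).
In Python, from cell import observe, cams, robot gives the robot as it stands.
- The arm moves only by the tool jog_arm, never from a script. Its argument "plan" is one flat list of numbers, 7 for each row, row after row: the turn, a rotation vector about the tool's x, y, z in degrees, then the shift along the tool's x, y, z in cm, then the opening, from -1 (shut) to 1 (fully open). In form: [ax, ay, az, x, y, z, jaw, ax, ay, az, x, y, z, jaw, ...]. A call has 1 to 10 rows; each row is the pose to reach, as a shift and turn from the pose commanded when the call began, along the tool's axes at that moment; what a row does not reach only later rows make up. A row lasts 1/10 s, in which the tool goes at most 50 mm and 8.59 degrees, less where a joint would pass 70% of its speed; a pose out of reach is approached as far as the arm can. A call with a gripper value outside its range is refused whole. The fingers move at their own pace and stop on an object; "newtons" is the grip in N (left out, the last holds). Time passes only in rows, so rows that repeat a pose let the fingers close. It gives the time, the measured TCP pose, the force and the opening at its end, in the units of the state.
- observe(): the state, without advancing time (a new reading comes with each control period).
- cams.read_camera(name): name is "side" or "top"; returns a dict with "image" (480x640x3 uint8, red, green, blue), "fov_y" (degrees; the focal length in pixels is half the picture's height over the tangent of half this angle, whatever the lens; pixels are square), "cx", "cy" (the principal point, pixels), "k1" (the pictures are not rectified: a ray, as slopes to the right and down, at radius r is drawn at 1 + k1 r^2 times it, then the intrinsics apply), "T" (4x4, takes a point from camera to world coordinates). Camera axes: x right, y down, z forward; pixel columns grow to the right and rows downward; lengths in m; the calibration is good to about 2 mm. A picture is of the moment at which its call begins. There is no depth.
- robot.hand_in(): hands the job in, once; it reports no verdict.
The state is a dict: "time": time; "qpos": joint angles; "qvel": joint speeds; "joint_efforts": joint torques, N m; "tool_pos": TCP position; "tool_rot": TCP orientation; "contact_force": force on the tool from outside, world axes, zero at the start; "torque": the same for the moment, N m; "opening": finger opening in m.
Only numpy, scipy, OpenCV 4.12 (cv2) and the standard library are available. Lean on these libraries where they do the work, as an engineer would, in place of code of your own. Each camera call takes 0.05 s, during which the arm holds its last target.

## Working session

There is one attempt and no reset: what is moved stays moved. The work goes in short steps, Python scripts to look and compute and a tool call to move; the robot and the scene stay as the last step left them, time stands still between calls to the robot, and variables do not carry over. Pictures are saved under pics/ and viewed, and the job is handed in when it is done.

Besides the shell and the picture viewer there is one more tool, called after "Request:" as name(argument=value, ...) on one line, values as JSON. jog_arm: Moves the arm, as the interface text tells. Its arguments: {"type":"object","properties":{"plan":{"type":"array"},"newtons":{"type":"number"}},"required":["plan"]}

```bash
mkdir -p pics
cat > h.py <<'E'
import numpy as np,cv2,pickle
from cell import observe,cams,robot
def snap(tag):
    d={}
    for n in ("side","top"):
        c=cams.read_camera(n); d[n]=c
        cv2.imwrite(f"pics/{tag}_{n}.png",c["image"][:,:,::-1])
    pickle.dump(d,open(f"{tag}.pkl","wb")); return d
def load(tag): return pickle.load(open(f"{tag}.pkl","rb"))
def f(c): return c["image"].shape[0]/2/np.tan(np.radians(c["fov_y"])/2)
def ray(c,u,v):
    F=f(c);d=np.array([(u-c["cx"])/F,(v-c["cy"])/F]);s=d.copy()
    for _ in range(50): s=d/(1+c["k1"]*(s@s))
    T=np.array(c["T"]);return T[:3,3],T[:3,:3]@np.array([s[0],s[1],1])
def onz(c,u,v,z):
    o,r=ray(c,u,v);return o+r*(z-o[2])/r[2]
def proj(c,p):
    T=np.array(c["T"]);q=T[:3,:3].T@(np.array(p)-T[:3,3]);s=q[:2]/q[2];s=s*(1+c["k1"]*(s@s))
    return s*f(c)+[c["cx"],c["cy"]]
def tri(cs):
    A=np.zeros((3,3));b=np.zeros(3)
    for c,u,v in cs:
        o,r=ray(c,u,v);r=r/np.linalg.norm(r);P=np.eye(3)-np.outer(r,r);A+=P;b+=P@o
    return np.linalg.solve(A,b)
def crop(tag,n,x0,y0,w,h,k,name):
    im=load(tag)[n]["image"][y0:y0+h,x0:x0+w,::-1]
    cv2.imwrite(f"pics/{name}.png",cv2.resize(im,None,fx=k,fy=k,interpolation=cv2.INTER_CUBIC))
E
python3 - <<'E'
from h import *
d=snap("a")
for n in d: print(n,{k:v for k,v in d[n].items() if k!="image"})
print(observe())
E
```

```text
side {'fov_y': 52.37046735482609, 'cx': 321.53709315794816, 'cy': 241.9962068354897, 'k1': -0.12518257203989536, 'T': array([[ 0.83230592, -0.30706505,  0.4614953 , -0.01801575],
       [-0.55431106, -0.46476565,  0.69045792, -0.76452658],
       [ 0.00247167, -0.83048416, -0.55703676,  0.76169683],
       [ 0.        ,  0.        ,  0.        ,  1.        ]])}
top {'fov_y': 42.969952838611256, 'cx': 309.8038143239522, 'cy': 244.20029794164907, 'k1': 0.002257971343684912, 'T': array([[ 0.02871579, -0.99310641,  0.11364447,  0.33650582],
       [-0.99955129, -0.02755931,  0.01173468,  0.01172133],
       [-0.00852183, -0.11393045, -0.99345218,  1.82354096],
       [ 0.        ,  0.        ,  0.        ,  1.        ]])}
{'time': 0.1, 'qpos': array([ 1.00400370e+00,  3.42651396e-01,  1.52488275e+00, -6.57474844e-06,
        1.27543566e+00, -1.45990556e-01]), 'qvel': array([ 5.21593731e-07, -4.00621867e-03, -2.64865911e-03, -9.20436237e-04,
       -8.90409044e-04,  3.93911249e-04]), 'joint_efforts': array([ 1.21672088e-03, -4.32005346e+01, -2.44696820e+01,  7.18080369e-02,
        5.26685861e-02, -7.35599929e-05]), 'tool_pos': array([0.21424202, 0.47890587, 0.22612885]), 'tool_rot': array([ 3.00016758,  1.56941916, -2.13302155]), 'contact_force': array([ 0.08836552, -0.2887661 ,  0.15125372]), 'torque': array([-0.03340747, -0.00910078,  0.04497291]), 'opening': 0.0917051016304689}
```

View pics/a_side.png

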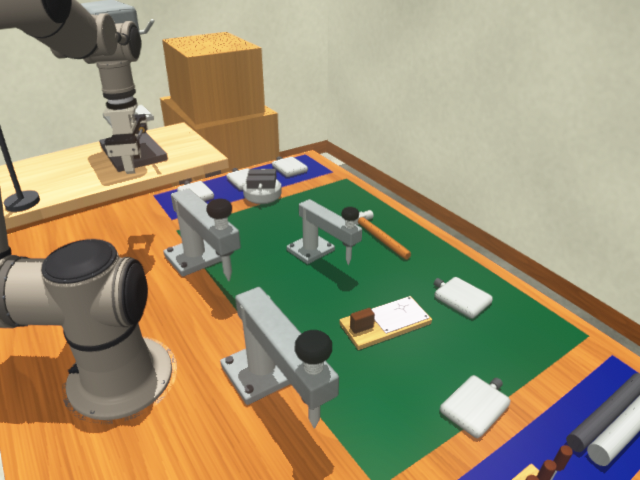

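View pics/a_top.png

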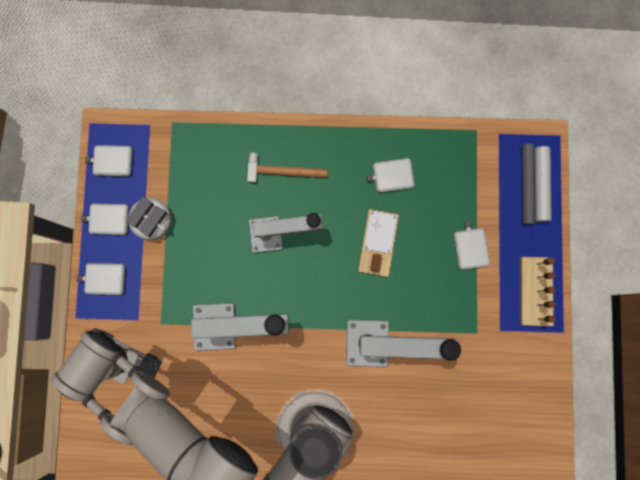

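Three press look-alikes appear in the top image, with knobs at (313,220), (274,325) and (450,349). In the side image they are at (350,214), (219,208) and (313,347). The one at top (313,220) looks smallest, so I'll confirm it in crops and measure it.

Run:
```python
from h import *
crop("a","top",240,190,170,100,4.7,"c_top"); crop("a","side",280,180,160,120,5,"c_side"); crop("a","side",330,285,110,70,7,"c_board")
d=load("a");t,s=d["top"],d["side"]
for n,a,b in (("A",(313.5,220),(350,213)),("B",(274.5,324.5),(219,208)),("C",(450.5,349.5),(313,346))):
    print(n,tri([(t,*a),(s,*b)]).round(4))
```

```text
A [0.5905 0.0236 0.1781]
B [0.3055 0.1161 0.2379]
C [ 0.2551 -0.3369  0.2375]
```

View pics/c_top.png

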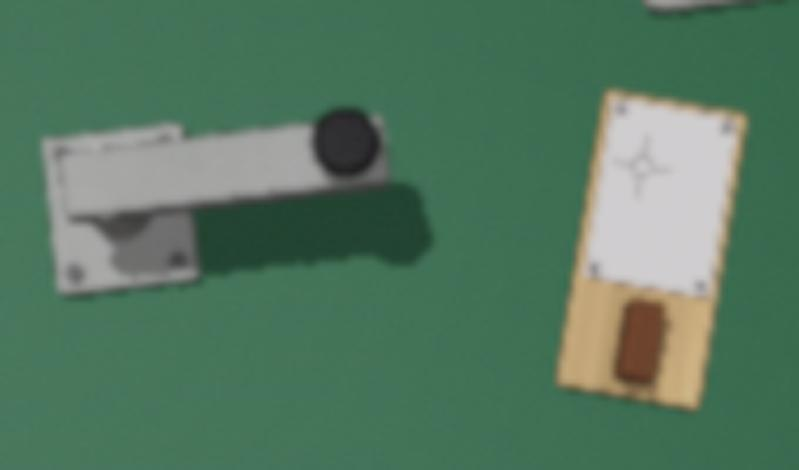

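View pics/c_side.png

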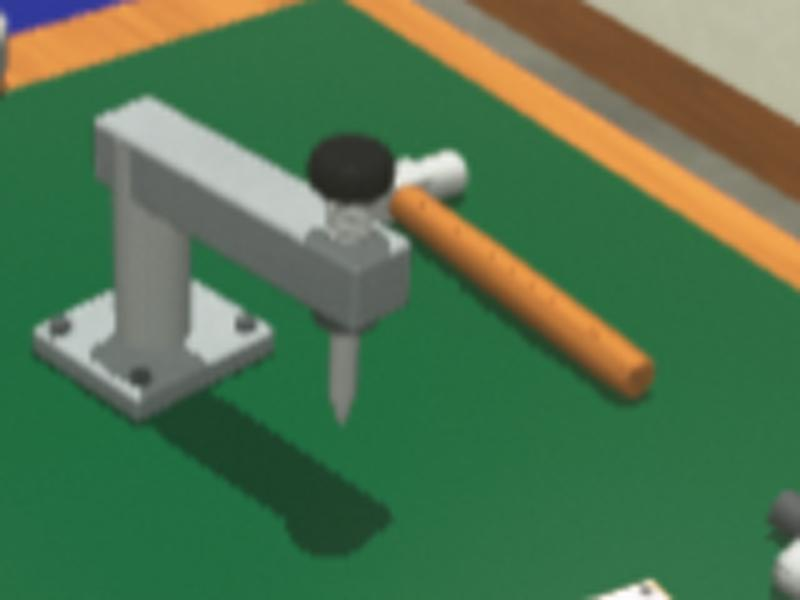

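View pics/c_board.png

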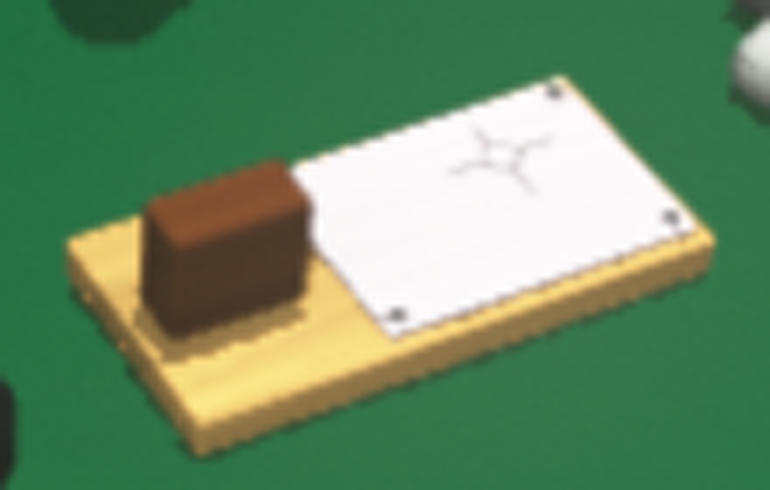

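```bash
cat > fit.py <<'E'
from h import *
from scipy.optimize import least_squares
def C(x0,y0,k,x,y): return (x0+(x+.5)/k-.5,y0+(y+.5)/k-.5)
def fitpose(obs,x0):
    # obs: list of (cam, uv, localpoint)
    def P(x,l): c,s=np.cos(x[2]),np.sin(x[2]);return np.array([x[0]+c*l[0]-s*l[1],x[1]+s*l[0]+c*l[1],l[2]])
    def r(x): return np.concatenate([(proj(c,P(x,l))-uv) for c,uv,l in obs])
    R=least_squares(r,x0,loss="soft_l1"); return R.x,r(R.x).reshape(-1,2)
E
python3 - <<'E'
from fit import *
d=load("a");t,s=d["top"],d["side"]
T=lambda x,y:C(240,190,4.7,x,y); B=lambda x,y:C(330,285,7,x,y); S=lambda x,y:C(280,180,5,x,y)
print("mark top",onz(t,*T(642,167),.019).round(4),"side",onz(s,*B(503,157),.019).round(4))
print("tip side",onz(s,*S(341,426),.0315).round(4),"knob top",onz(t,*T(345,142),.185).round(4),"knobtri",tri([(t,*T(345,142)),(s,*S(350,165))]))
obs=[(t,T(642,167),(.05,.015,.019)),(s,B(503,157),(.05,.015,.019)),
(t,T(604,90),(.095,.045,.015)),(t,T(748,114),(.095,-.045,.015)),(t,T(556,386),(-.095,.045,.015)),(t,T(700,410),(-.095,-.045,.015)),
(s,B(716,238),(.095,-.045,.015)),(s,B(200,428),(-.095,-.045,.015)),(s,B(67,240),(-.095,.045,.015)),(s,B(203,458),(-.095,-.045,0)),
(t,T(643,342),(-.062,0,.056)),(s,B(182,248),(-.087,-.012,.056)),(s,B(310,211),(-.037,-.012,.056))]
x,r=fitpose(obs,[.55,-.13,0]);print("board",x.round(4),np.degrees(x[2]));print(r.round(2))
obs=[(t,T(345,142),(0,0,.185)),(s,S(341,426),(0,0,.0315)),
(t,T(42,140),(.05,.19,.016)),(t,T(60,297),(-.05,.19,.016)),(t,T(200,280),(-.05,.10,.016)),
(t,T(388,185),(-.02,-.025,.144)),(s,S(356,268),(-.02,-.025,.144)),(s,S(408,243),(.02,-.025,.144)),(s,S(140,405),(-.05,.1,.016)),(s,S(272,331),(.05,.1,.016)),(s,S(35,328),(-.05,.19,.016))]
x,r=fitpose(obs,[.55,.02,0]);print("press",x.round(4),np.degrees(x[2]));print(r.round(2))
E
```

```text
mark top [ 0.6057 -0.1636  0.019 ] side [ 0.6018 -0.1674  0.019 ]
tip side [0.585  0.0186 0.0315] knob top [0.5908 0.0243 0.185 ] knobtri [0.59073649 0.02505015 0.17846282]
board [ 0.5515 -0.1729 -0.1399] -8.015660320457213
[[ 0.46  0.88]
 [-0.28 -0.79]
 [ 0.86  1.17]
 [-0.11  0.99]
 [ 1.02  0.51]
 [ 0.38  0.47]
 [ 0.45 -0.97]
 [ 0.52 -1.14]
 [-0.11 -0.6 ]
 [-0.25 -0.44]
 [ 0.63  0.31]
 [-0.29 -0.59]
 [ 1.84 -2.25]]
press [0.5879 0.0226 0.1367] 7.835186920270747
[[ 0.6   1.07]
 [ 0.01 -1.17]
 [ 0.43  0.5 ]
 [-0.16  0.07]
 [ 0.07  0.43]
 [ 1.21  0.27]
 [-0.13 -0.22]
 [ 1.46 -1.21]
 [-0.44 -1.77]
 [ 1.28 -1.17]
 [-0.71 -0.91]]
```

The press at top (313,220) / side (350,214) has its knob centre at z≈0.178 m, while the other two are at ≈0.238 m. It is the smallest, so it is the one meant. Next I'll work out the approach to the rib.

```bash
cat > mv.py <<'E'
from h import *
from scipy.spatial.transform import Rotation as Ro
def cur():
    o=observe();return np.array(o["tool_pos"]),Ro.from_euler("xyz",o["tool_rot"])
def down(yaw): # jaw axis z along world dir at angle yaw, tool x down
    x=np.array([0,0,-1.]);z=np.array([np.cos(yaw),np.sin(yaw),0]);y=np.cross(z,x);return Ro.from_matrix(np.c_[x,y,z])
def rel(p,R,p0=None,R0=None):
    if p0 is None:p0,R0=cur()
    return np.degrees((R0.inv()*R).as_rotvec()).round(2),(R0.inv().apply(np.array(p)-p0)*100).round(2)
E
python3 - <<'E'
from mv import *
p,R=cur();print(p,R.as_matrix().round(3))
by=-.14
for a in (by+np.pi/2,by-np.pi/2):
    print(a,rel(p+[0,0,.12],down(a)),rel([.490,-.164,.14],down(a)))
# unturned axes
E
```

```text
[0.21424202 0.47890587 0.22612885] [[-0.001 -0.913  0.408]
 [-0.001  0.408  0.913]
 [-1.     0.    -0.001]]
1.4307963267948964 (array([-16.09,  -0.08,  -0.02]), array([-12.  ,   0.  ,  -0.02])) (array([-16.09,  -0.08,  -0.02]), array([  8.67, -51.43, -47.41]))
-1.7107963267948967 (array([ 1.6391e+02, -3.0000e-02,  1.1000e-01]), array([-12.  ,   0.  ,  -0.02])) (array([ 1.6391e+02, -3.0000e-02,  1.1000e-01]), array([  8.67, -51.43, -47.41]))
```

Request:
jog_arm(plan=[0,0,0,-6,0,0,1,0,0,0,-12,-1,-0.5,1,-4,0,0,-12,-6,-2.5,1,-6,0,0,-12,-11,-4.5,1,-8,0,0,-12,-16,-6.5,1,-10,0,0,-12,-21,-8.5,1,-12,0,0,-12,-26,-10.5,1,-14,0,0,-12,-31,-12.5,1,-16,0,0,-12,-35.7,-14.7,1,-16,0,0,-12,-35.7,-14.7,1])

```text
time: 1.1
tool_pos: [0.4819, 0.1964, 0.3461]
tool_rot: [2.558, 1.57, -2.297]
contact_force: [-0.5, -0.3, -0.1]
opening: 0.0919
```

Run:
```python
from mv import *
print(cur()[0],observe()["time"])
print(rel([.490,-.164,.14],down(-.14+np.pi/2)))
```

```text
[0.48194033 0.19638682 0.34608726] 1.1
(array([-0.17, -0.05, -0.03]), array([ 20.64,  -5.94, -35.54]))
```

Traverse at height first, then descend part-way.

Request:
jog_arm(plan=[0,0,0,0,-1,-5,1,0,0,0,0,-2,-10,1,0,0,0,0,-2.5,-15,1,0,0,0,0,-3.5,-20,1,0,0,0,0,-4.5,-25,1,0,0,0,0,-5.5,-31,1,0,0,0,2,-5.94,-35.5,1,0,0,0,7,-5.94,-35.5,1,0,0,0,12,-5.94,-35.5,1,0,0,0,16.6,-5.94,-35.5,1])

```text
time: 2.1
tool_pos: [0.4885, -0.1614, 0.1804]
tool_rot: [-1.499, 1.57, -0.071]
contact_force: [0.7, 0.0, 0.3]
opening: 0.0919
```

Run:
```python
from mv import *
d=snap("b");p,R=cur();print(p)
for n in d: print(n,proj(d[n],p).round(1))
crop("b","side",250,150,200,200,4,"b_s");crop("b","top",310,180,120,110,5,"b_t")
```

```text
[ 0.48483759 -0.15890434  0.17613711]
side [362.2 267.2]
top [379.5 260.8]
```

View pics/b_s.png

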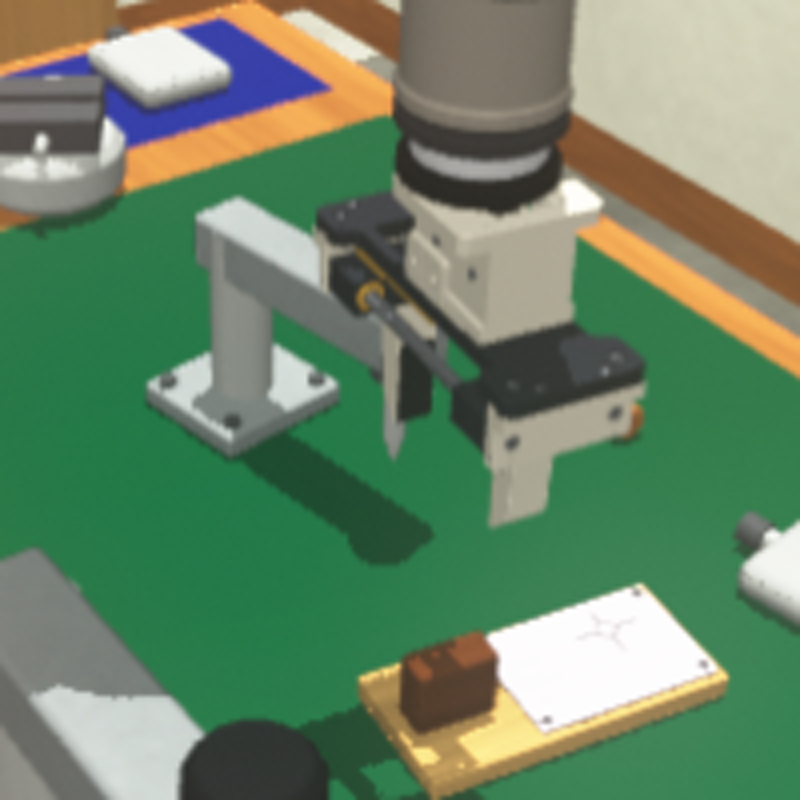

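View pics/b_t.png

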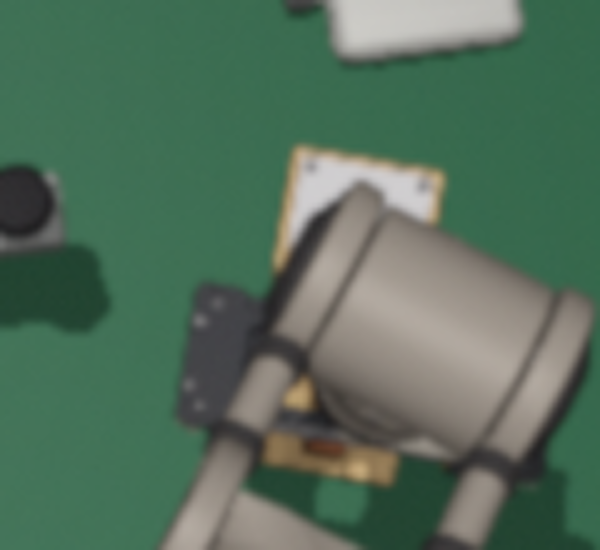

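Run:
```python
from mv import *
d=load("b");p,R=cur();print(p,R.as_matrix().round(3),observe()["time"],observe()["qvel"].round(3))
for z in (-.065,.065): print(proj(d["side"],p+R.apply([0,0,z])))
print(onz(d["side"],379.4,278.9,p[2]))
```

```text
[ 0.48483759 -0.15890434  0.17613711] [[-0.013 -0.99   0.142]
 [ 0.007  0.142  0.99 ]
 [-1.     0.014  0.005]] 2.2 [ 0.01  -0.076 -0.159 -0.002  0.121  0.001]
[378.9063791  285.74515299]
[346.94955556 250.29341852]
[ 0.4895371  -0.20764319  0.17613711]
```

Request:
jog_arm(plan=[0,0,0,0,0,0,1,0,0,0,0,0,0,1,0,0,0,0,0,0,1])

```text
time: 2.5
tool_pos: [0.4905, -0.1611, 0.185]
tool_rot: [-1.878, 1.566, -0.448]
contact_force: [-0.1, -0.5, 0.1]
opening: 0.0917
```

Run:
```python
from mv import *
d=snap("c");p,R=cur();print(p,R.as_matrix().round(3),observe()["qvel"].round(3))
print(rel([.490,-.164,.024],down(-.14+np.pi/2)))
crop("c","side",300,180,150,150,5,"cs")
```

```text
[ 0.48988847 -0.16087381  0.18419621] [[ 0.003 -0.99   0.141]
 [-0.002  0.141  0.99 ]
 [-1.    -0.003 -0.001]] [-0.     0.008  0.016  0.001 -0.005 -0.   ]
(array([-0.07, -0.06,  0.2 ]), array([16.02,  0.  , -0.29]))
```

View pics/cs.png

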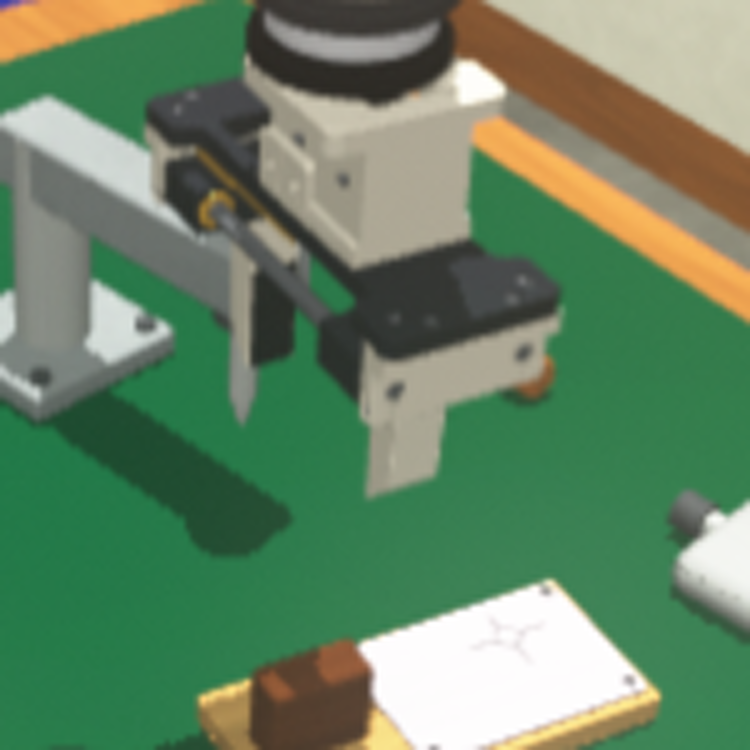

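Request:
jog_arm(plan=[0,0,0,4,0,-0.3,1,0,0,0,8,0,-0.3,1,0,0,0,10.5,0,-0.3,1,0,0,0,12,0,-0.3,1,0,0,0,12,0,-0.3,1,0,0,0,12,0,-0.3,1])

```text
time: 3.2
tool_pos: [0.4892, -0.1638, 0.0632]
tool_rot: [-1.835, 1.569, -0.406]
contact_force: [0.3, 0.1, 0.8]
opening: 0.0915
```

Run:
```python
from mv import *
d=snap("d");p,R=cur();print(p,R.as_matrix().round(3),observe()["qvel"].round(3))
print(rel([.490,-.164,.024],down(-.14+np.pi/2)))
crop("d","side",300,230,150,120,5,"ds")
```

```text
[ 0.48953625 -0.16400003  0.06375319] [[ 0.003 -0.99   0.141]
 [-0.001  0.141  0.99 ]
 [-1.    -0.003 -0.001]] [-0.    -0.004  0.006  0.001 -0.003 -0.   ]
(array([-0.08, -0.05,  0.15]), array([ 3.98, -0.04,  0.01]))
```

View pics/ds.png

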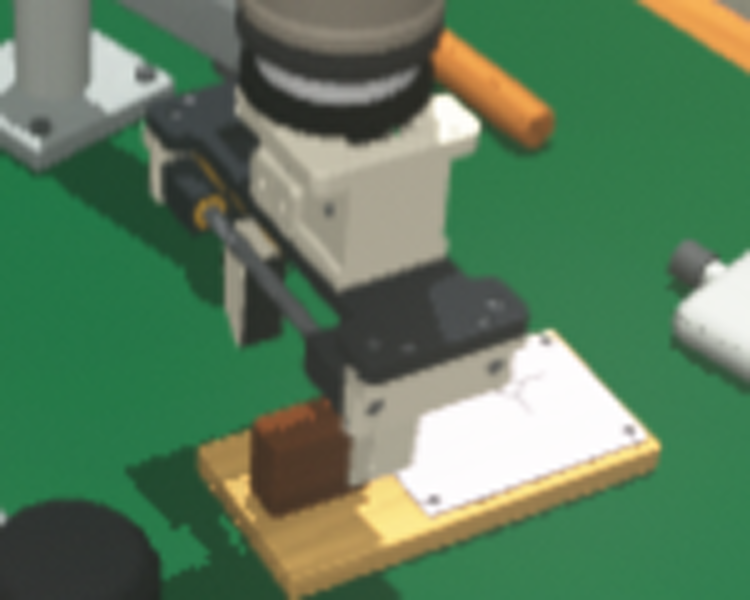

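Run:
```python
from mv import *
d=load("d")["side"];p,R=cur()
for u,v in ((350,486),(414,466),(238,346),(282,330)):
    q=onz(d,300+(u+.5)/5-.5,230+(v+.5)/5-.5,p[2]);print(q.round(4),(R.inv().apply(q-p)*1000).round(1))
```

```text
[ 0.4695 -0.2132  0.0638] [  0.   12.9 -51.5]
[ 0.4989 -0.2186  0.0638] [  0.1 -17.  -52.7]
[ 0.4833 -0.1165  0.0638] [-0.1 12.9 46.2]
[ 0.5059 -0.1185  0.0638] [-0.  -9.7 47.4]
```

Request:
jog_arm(plan=[0,0,0,2,0,0,1,0,0,0,3.9,0,0,1,0,0,0,3.9,0,0,1,0,0,0,3.9,0,0,0,0,0,0,3.9,0,0,-0.4,0,0,0,3.9,0,0,-0.5,0,0,0,3.9,0,0,-0.6,0,0,0,3.9,0,0,-0.6,0,0,0,3.9,0,0,-0.6], newtons=15)

```text
time: 4.2
tool_pos: [0.4886, -0.1636, 0.0235]
tool_rot: [-1.588, 1.571, -0.159]
contact_force: [-0.2, 0.5, -0.4]
opening: 0.0483
```

Run:
```python
from mv import *
d=snap("e");p,R=cur();print(p,observe()["opening"],observe()["contact_force"])
crop("e","side",300,230,150,120,5,"es")
```

```text
[ 0.48856295 -0.16356397  0.02330163] 0.04016106373975424 [ 0.14931738 -0.77793155  0.68812592]
```

View pics/es.png

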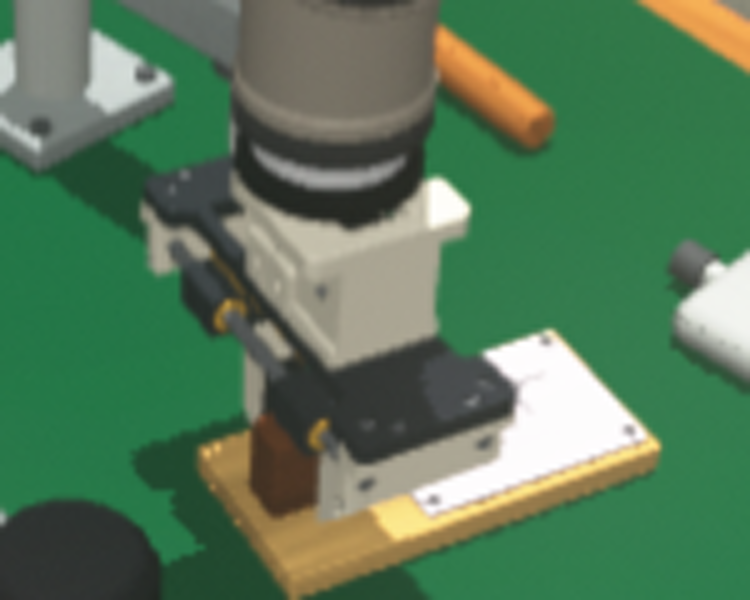

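Request:
jog_arm(plan=[0,0,0,0,0,0,-0.7,0,0,0,0,0,0,-0.7,0,0,0,0,0,0,-0.7,0,0,0,0,0,0,-0.7,0,0,0,0,0,0,-0.7], newtons=15)

```text
time: 4.8
tool_pos: [0.4885, -0.1635, 0.0232]
tool_rot: [0.168, 1.571, 1.597]
contact_force: [0.6, 0.1, 0.5]
opening: 0.024
```

Run:
```python
from mv import *
d=snap("f");p,R=cur();print(p,R.as_matrix().round(3),observe()["opening"],observe()["contact_force"],observe()["torque"])
crop("f","side",330,270,110,90,7,"fs")
```

```text
[ 0.48853    -0.16353591  0.02323937] [[-0.    -0.99   0.141]
 [ 0.     0.141  0.99 ]
 [-1.     0.     0.   ]] 0.023730833767208172 [ 0.07518111 -0.14863751  0.22043687] [-0.01162203 -0.05430705 -0.09694661]
```

View pics/fs.png

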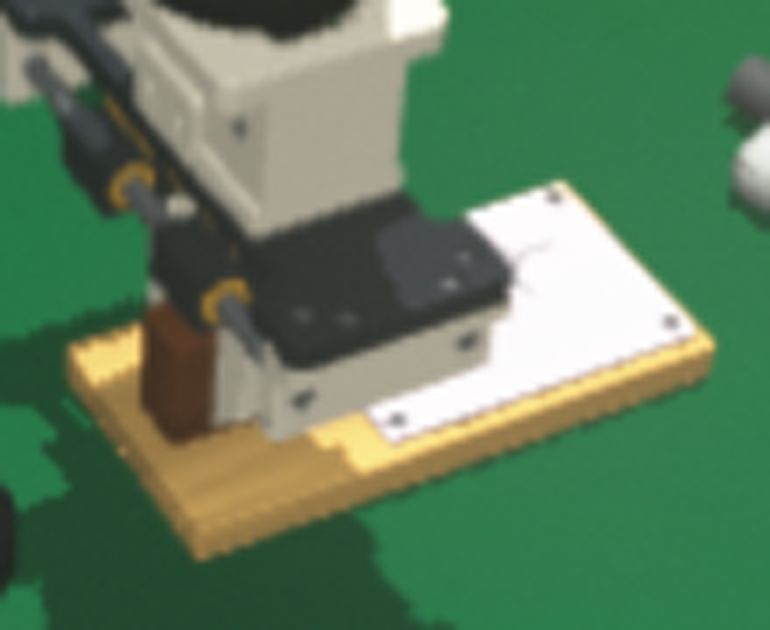

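Request:
jog_arm(plan=[0,0,0,0.05,0.05,0.2,-0.7,0,0,0,0.05,0.15,0.6,-0.7,0,0,0,0.05,0.25,1.1,-0.7,0,0,0,0.05,0.37,1.6,-0.7,0,0,0,0.05,0.48,2.1,-0.7,0,0,0,0.05,0.6,2.6,-0.7,0,0,0,0.05,0.7,3.1,-0.7,0,0,0,0.05,0.82,3.6,-0.7,0,0,0,0.05,0.93,4.1,-0.7,0,0,0,0.05,1.05,4.6,-0.7])

```text
time: 5.9
tool_pos: [0.4852, -0.1164, 0.0232]
tool_rot: [-1.883, 1.569, -0.453]
contact_force: [0.6, -5.5, 5.3]
opening: 0.0241
```

Run:
```python
from mv import *
d=snap("g");o=observe();p,R=cur();print(p,R.as_matrix().round(3),o["opening"],o["contact_force"],o["torque"])
crop("g","side",300,230,150,120,5,"gs")
```

```text
[ 0.48508237 -0.11567939  0.02322739] [[ 0.001 -0.99   0.14 ]
 [ 0.     0.14   0.99 ]
 [-1.    -0.001  0.   ]] 0.024072087094893183 [ 1.34524505 -1.31015692  6.20696315] [-0.14210273 -0.14467723 -0.11407408]
```

View pics/gs.png

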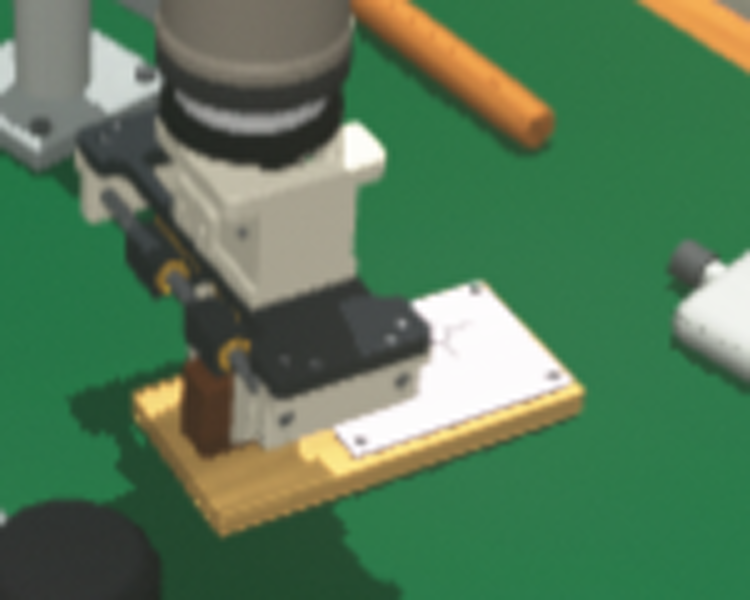

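Request:
jog_arm(plan=[0,0,0,0,0.1,0.4,-0.7,0,0,0,0,0.25,1.1,-0.7,0,0,0,0,0.42,1.8,-0.7,0,0,0,0,0.58,2.5,-0.7,0,0,0,0,0.74,3.2,-0.7,0,0,0,0,0.9,3.9,-0.7,0,0,0,0,1.06,4.6,-0.7,0,0,0,0,1.22,5.3,-0.7,0,0,0,0,1.38,6.0,-0.7,0,0,0,0,1.55,6.7,-0.7])

```text
time: 7.0
tool_pos: [0.4792, -0.0478, 0.0232]
tool_rot: [-1.811, 1.569, -0.381]
contact_force: [1.0, -5.4, 6.0]
opening: 0.0238
```

Run:
```python
from mv import *
d=snap("i");o=observe();p,R=cur();print(p,R.as_matrix().round(3),o["contact_force"],o["time"])
crop("i","side",250,180,170,140,4.7,"is");crop("i","top",240,180,170,120,4.7,"it")
print(rel([.473,.0235,p[2]],R))
```

```text
[ 0.47899728 -0.04679268  0.02322464] [[ 0.001 -0.99   0.14 ]
 [ 0.     0.14   0.99 ]
 [-1.    -0.001  0.001]] [1.92093758 0.76397616 7.07327108] 7.1
(array([0., 0., 0.]), array([0.  , 1.58, 6.88]))
```

View pics/is.png

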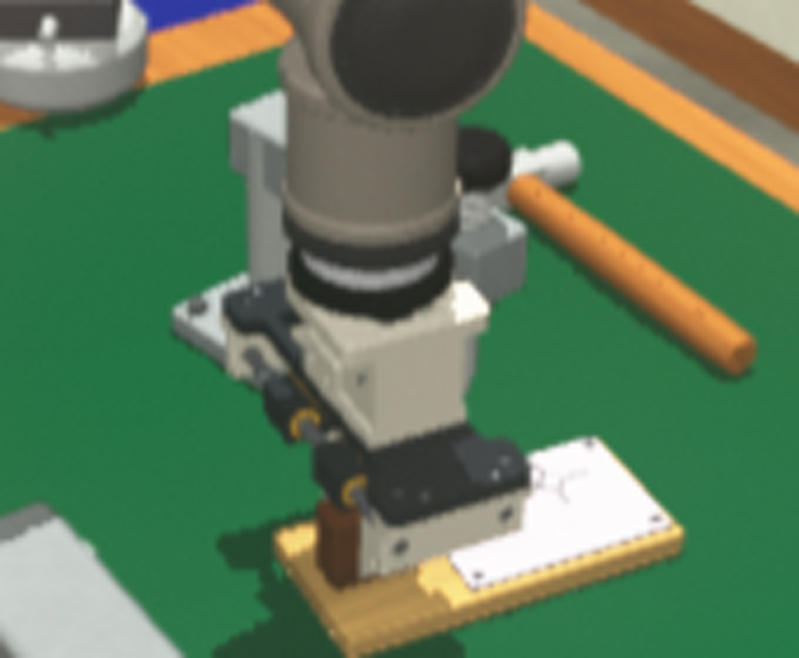

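View pics/it.png

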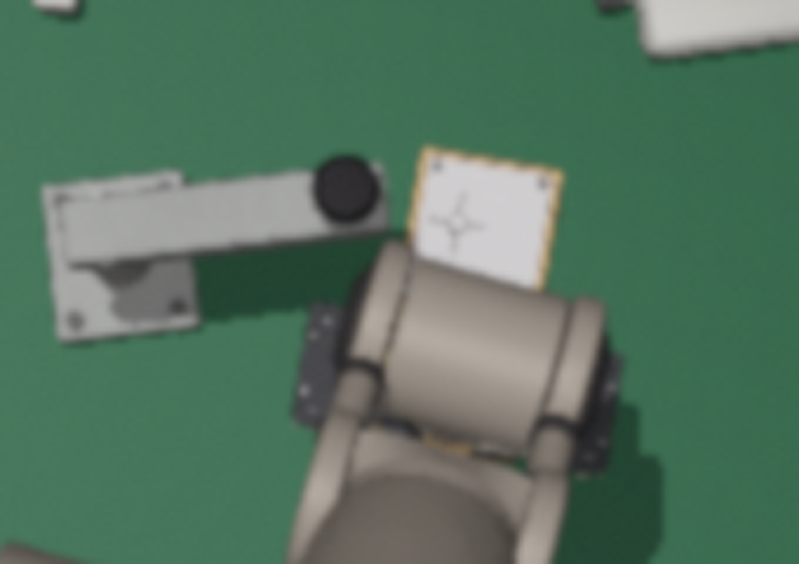

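Part-way there: the mark is at top-crop (458,223) and the knob at (346,188). The wrist stays above the knob level or clear of it, so I'll continue.

Request:
jog_arm(plan=[0,0,0,0,0.1,0.4,-0.7,0,0,0,0,0.25,1.1,-0.7,0,0,0,0,0.42,1.8,-0.7,0,0,0,0,0.58,2.5,-0.7,0,0,0,0,0.74,3.2,-0.7,0,0,0,0,0.9,3.9,-0.7,0,0,0,0,1.06,4.6,-0.7,0,0,0,0,1.22,5.3,-0.7,0,0,0,0,1.38,6.0,-0.7,0,0,0,0,1.55,6.6,-0.7])

```text
time: 8.1
tool_pos: [0.473, 0.0198, 0.0232]
tool_rot: [-1.78, 1.57, -0.35]
contact_force: [0.8, -6.0, 4.8]
opening: 0.024
```

Request:
jog_arm(plan=[0,0,0,0,0,0,-0.7,0,0,0,0,0,0,-0.7])

```text
time: 8.3
tool_pos: [0.4728, 0.0206, 0.0232]
tool_rot: [-0.673, 1.57, 0.757]
contact_force: [2.0, 0.5, 6.3]
opening: 0.0239
```

Run:
```python
from mv import *
d=snap("j");o=observe();p,R=cur();print(p,R.as_matrix().round(3),o["contact_force"],o["time"])
crop("j","side",250,180,170,140,4.7,"js");crop("j","top",240,180,170,120,4.7,"jt")
print(rel([.473,.0235,p[2]],R))
```

```text
[0.47281293 0.0206313  0.02319248] [[ 0.001 -0.99   0.141]
 [ 0.001  0.141  0.99 ]
 [-1.    -0.001  0.001]] [0.97745902 2.45630642 7.29277975] 8.4
(array([0., 0., 0.]), array([0.  , 0.02, 0.29]))
```

View pics/js.png

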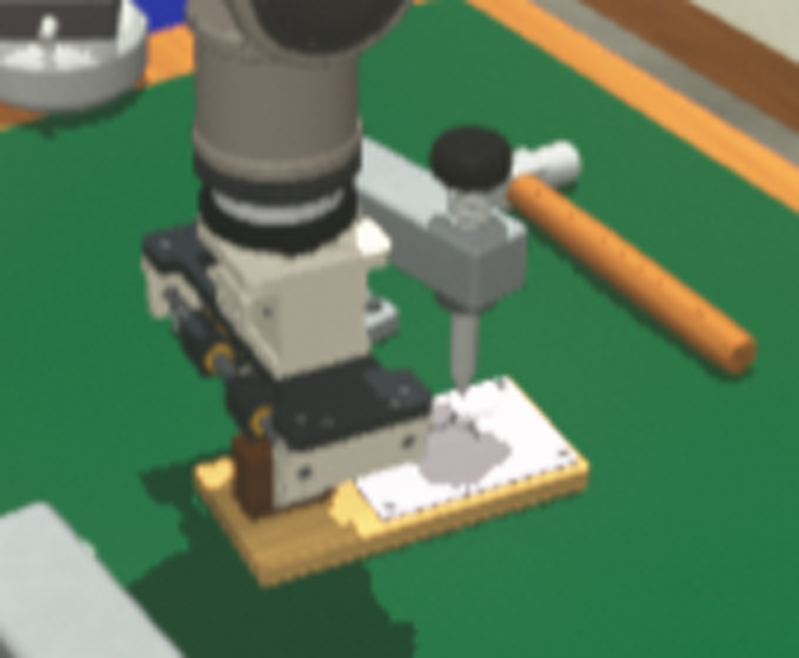

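View pics/jt.png

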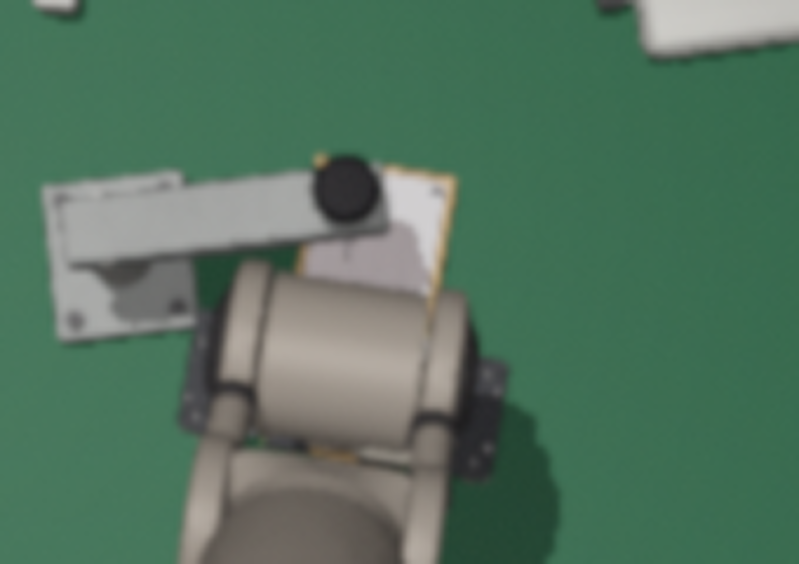

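Run:
```python
from mv import *
d=load("j")["side"]
im=d["image"][245:285,325:380,::-1]
cv2.imwrite("pics/j_ring.png",cv2.resize(im,None,fx=14,fy=14,interpolation=cv2.INTER_LANCZOS4))
```

```text
(no output)
```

View pics/j_ring.png

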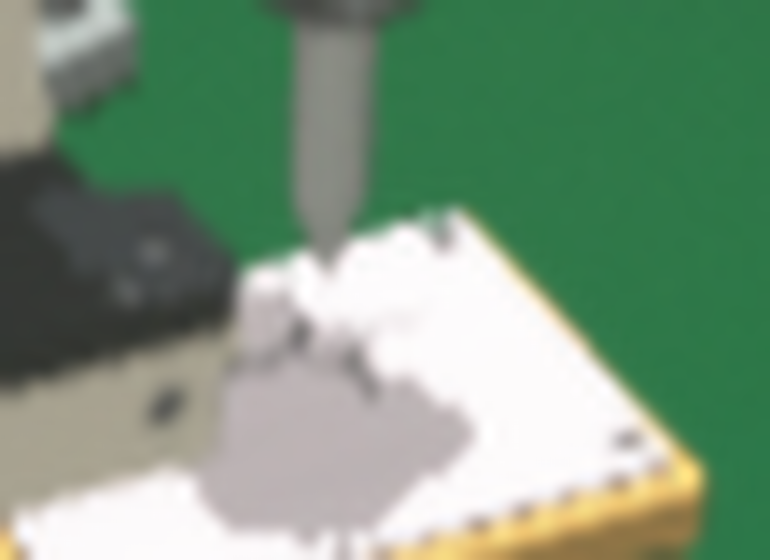

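Run:
```python
from fit import *
a=load("a")["side"];j=load("j")["side"]
A=lambda x,y:C(330,285,7,x,y);J=lambda x,y:C(325,245,14,x,y)
# side-only fit of initial board
obs=[(a,A(503,157),(.05,.015,.019)),(a,A(716,238),(.095,-.045,.015)),(a,A(200,428),(-.095,-.045,.015)),(a,A(67,240),(-.095,.045,.015)),(a,A(203,458),(-.095,-.045,0)),(a,A(718,268),(.095,-.045,0)),(a,A(568,75),(.095,.045,.015))]
x,r=fitpose(obs,[.55,-.17,-.14]);print(x,r.round(2).tolist())
def loc(x,q): c,s=np.cos(x[2]),np.sin(x[2]);e=q[:2]-x[:2];return np.array([c*e[0]+s*e[1],-s*e[0]+c*e[1]])
for s_ in ((553,92),(671,217),(398,315)): print("screw",loc(x,onz(a,*A(*s_),.019)))
tip=onz(j,*J(328,270),.0315);und=np.r_[tip[:2],.019]
u=proj(j,und);print("tip",tip,"under px crop14",(u-[325,245]+.5)*14-.5)
```

```text
[ 0.55033827 -0.17490245 -0.14532406] [[0.02, -0.05], [0.76, -0.09], [0.45, -0.45], [-0.01, -0.06], [-0.32, 0.25], [-0.42, 0.52], [-0.38, -0.09]]
screw [0.0830309  0.03530283]
screw [ 0.08292665 -0.03327825]
screw [-0.01994425 -0.03336164]
tip [0.58777429 0.0216769  0.0315    ] under px crop14 [325.7102594  325.59210058]
```

```bash
python3 - <<'E'
from fit import *
j=load("j")["side"]
im=j["image"].astype(int)
print("gray rows 256-272, cols 340-356");g=im.mean(2).astype(int)
for v in range(256,276): print(v,g[v,340:360])
E
python3 - <<'E'
from h import *
crop("j","side",290,245,100,62,8,"j_b")
E
```

```text
gray rows 256-272, cols 340-356
256 [ 80  81  80  80  80  91 126 135 135 133 123  93  81  80  80  80  80  80
  80  80]
257 [ 80  80  80  80  81  91 126 135 136 133 122  93  81  80  81  80  80  80
  80  79]
258 [ 80  80  81  79  80  90 127 136 136 132 121  91  81  81  81  80  80  80
  80  80]
259 [ 80  80  80  79  80  87 123 135 135 130 114  87  80  81  81  89  89 101
  87  80]
260 [ 79  80  81  80  81  84 111 131 133 126 100  87  93 110 114 143 140 188
 144  94]
261 [ 78  80  80  80  80  82  95 124 130 126 118 138 173 228 227 186 155 206
 231 153]
262 [ 75  77  79  81  85  93 114 129 132 162 226 235 243 251 251 236 181 216
 249 229]
263 [ 72  72  90 112 137 167 224 190 154 221 250 252 252 252 252 250 240 246
 251 250]
264 [ 72  77 149 218 229 229 250 242 211 245 252 252 252 252 252 252 251 252
 252 252]
265 [ 64  87 182 231 234 226 250 251 245 251 252 252 252 252 252 252 252 252
 252 252]
266 [ 55  91 178 194 192 190 239 250 251 251 252 252 252 252 251 250 252 252
 252 252]
267 [ 58 100 173 185 184 181 184 232 245 243 247 247 244 242 244 249 252 252
 252 252]
268 [ 89 132 175 184 182 166 128 184 221 212 228 231 243 243 245 251 252 252
 252 252]
269 [134 154 174 180 169 147 128 178 188 185 182 223 250 251 251 252 252 252
 252 252]
270 [154 143 153 159 149 158 157 170 169 152 143 213 250 251 251 252 252 252
 252 252]
271 [156 144 157 160 162 177 180 173 169 154 139 179 233 237 239 250 251 251
 251 251]
272 [157 167 178 180 180 182 183 183 182 178 160 146 186 191 198 236 250 251
 251 251]
273 [157 178 183 182 183 183 183 183 183 182 178 158 179 182 183 198 233 238
 250 251]
274 [158 179 184 183 182 182 181 182 182 183 182 180 181 182 183 183 190 198
 236 250]
275 [163 179 182 182 181 182 182 182 181 182 183 184 183 182 182 182 182 183
 206 249]
```

View pics/j_b.png

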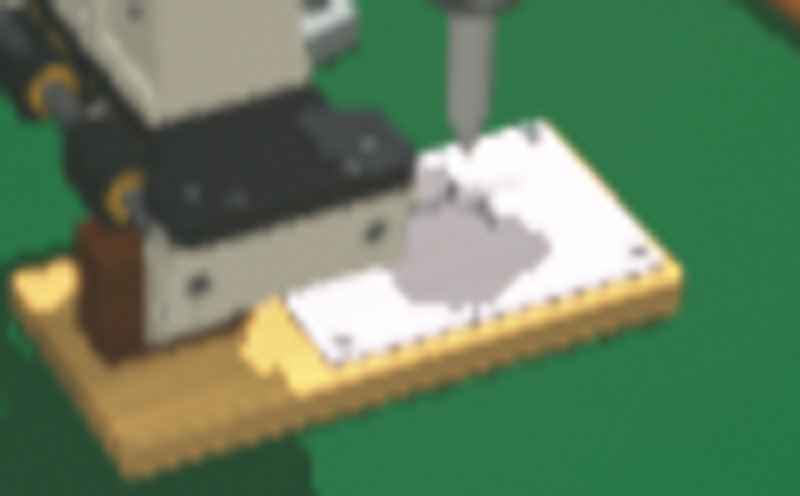

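```bash
cat > rel.py <<'E'
from fit import *
def loc2w(x,l): c,s=np.cos(x[2]),np.sin(x[2]);return np.array([x[0]+c*l[0]-s*l[1],x[1]+s*l[0]+c*l[1]])
E
python3 - <<'E'
from rel import *
j=load("j")["side"];J=lambda x,y:C(290,245,8,x,y)
obs=[(j,J(684,270),(.095,-.045,.015)),(j,J(122,443),(-.095,-.045,.015)),(j,J(130,478),(-.095,-.045,0)),(j,J(12,272),(-.095,.045,.015)),(j,J(680,314),(.095,-.045,0)),(j,J(545,122),(.095,.045,.015)),
(j,J(531,131),(.083,.0345,.019)),(j,J(638,250),(.083,-.0335,.019)),(j,J(342,343),(-.02,-.0335,.019))]
x,r=fitpose(obs,[.53,.01,-.14]);print(x,r.round(2).tolist())
m=loc2w(x,(.05,.015));tip=onz(j,348.0,264.6,.0315)
print("mark",m,"tip",tip[:2],"need",tip[:2]-m, "markpx",proj(j,np.r_[m,.019]),"want",proj(j,np.r_[tip[:2],.019]))
e=tip[:2]-m;print("tool y,z mm",1e3*(e@[-.99,.141]),1e3*(e@[.141,.99]))
E
```

```text
[ 0.53457904  0.01039628 -0.14432725] [[0.43, 0.2], [0.47, 0.04], [-0.42, 0.51], [-0.49, -0.14], [0.54, -0.57], [0.24, -0.56], [-0.04, 0.38], [-0.24, 0.12], [-0.44, -0.26]]
mark [0.58621658 0.01804898] tip [0.58589929 0.01896485] need [-0.0003173   0.00091587] markpx [348.15111308 268.71502217] want [347.8357964  268.57504609]
tool y,z mm 0.4432611228195764 0.8619684817646215
```

Run:
```python
from rel import *
crop("j","top",295,205,50,50,12,"j_t12")
a=load("a")["top"];crop("a","top",360,205,40,40,14,"a_t14")
```

```text
(no output)
```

View pics/j_t12.png

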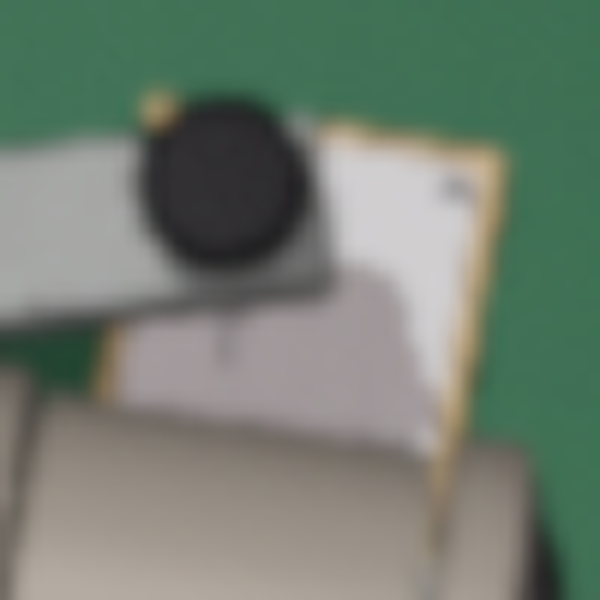

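View pics/a_t14.png

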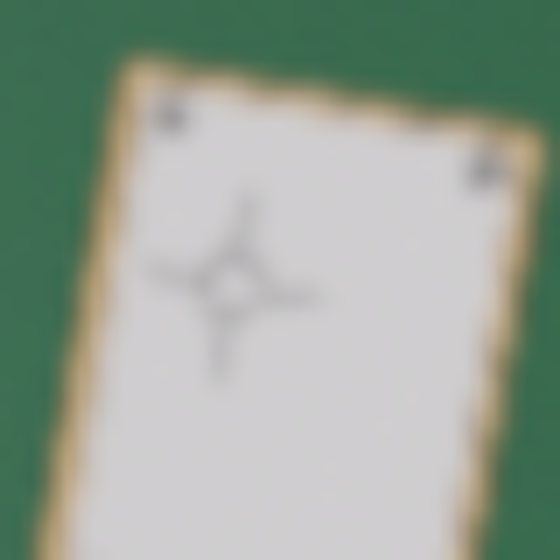

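Run:
```python
from rel import *
t=load("j")["top"]
for m in ((235,284),(244.6,287),(242.7,282)): print("mark",onz(t,*C(295,205,12,*m),.019))
for z in (.175,.18,.185,.19): print("knob",onz(t,*C(295,205,12,224,182),z))
```

```text
mark [0.59136603 0.02151134 0.019     ]
mark [0.59067801 0.01910115 0.019     ]
mark [0.59192134 0.01960892 0.019     ]
knob [0.59271684 0.02382492 0.175     ]
knob [0.59193975 0.02378821 0.18      ]
knob [0.59116267 0.0237515  0.185     ]
knob [0.59038559 0.02371479 0.19      ]
```

Request:
jog_arm(plan=[0,0,0,0,0,0.1,-0.7,0,0,0,0,0.02,0.2,-0.7,0,0,0,0,0.02,0.25,-0.7,0,0,0,0,0.02,0.25,-0.7,0,0,0,0,0.02,0.25,-0.7])

```text
time: 8.9
tool_pos: [0.4728, 0.022, 0.0232]
tool_rot: [-2.072, 1.57, -0.642]
contact_force: [0.3, -5.6, 7.6]
opening: 0.0238
```

Request:
jog_arm(plan=[0,0,0,0,0.01,0.1,-0.7,0,0,0,0,0.01,0.1,-0.7,0,0,0,0,0.01,0.1,-0.7])

```text
time: 9.2
tool_pos: [0.4729, 0.0231, 0.0232]
tool_rot: [-1.98, 1.57, -0.551]
contact_force: [0.1, -5.5, 7.9]
opening: 0.024
```

Run:
```python
from mv import *
d=snap("k");o=observe();p,R=cur();print(p,o["contact_force"],o["time"])
im=d["side"]["image"][245:285,325:380,::-1]
cv2.imwrite("pics/k_ring.png",cv2.resize(im,None,fx=14,fy=14,interpolation=cv2.INTER_LANCZOS4))
crop("k","top",295,205,50,50,12,"k_t12")
```

```text
[0.47289512 0.02308173 0.02320598] [-0.10442113 -4.82623007  7.83072444] 9.3
```

View pics/k_ring.png

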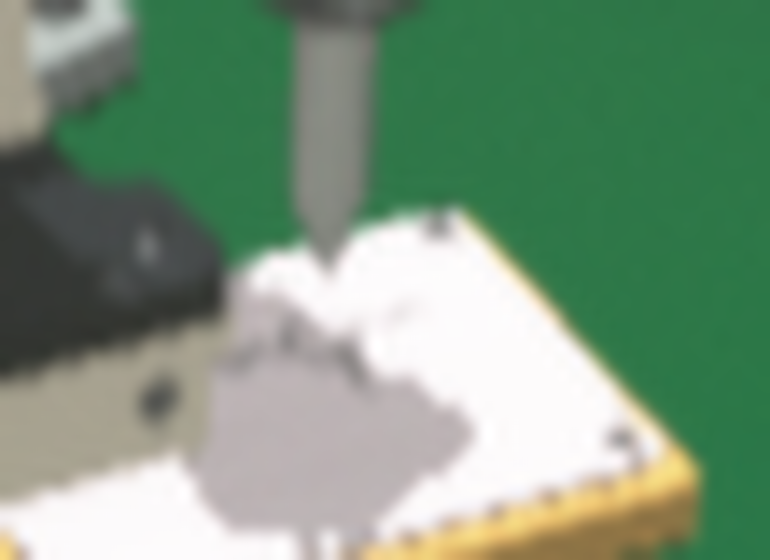

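View pics/k_t12.png

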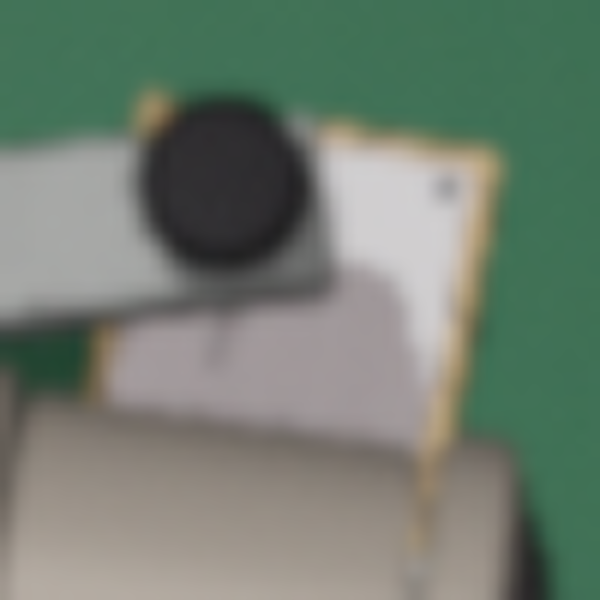

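Request:
jog_arm(plan=[0,0,0,-0.03,0,-0.1,-0.7,0,0,0,-0.05,0,-0.12,-0.7])

```text
time: 9.5
tool_pos: [0.4725, 0.0226, 0.0232]
tool_rot: [0.267, 1.57, 1.696]
contact_force: [1.7, 2.7, 1.1]
opening: 0.024
```

Request:
jog_arm(plan=[0,0,0,0,0,0.04,-0.7,0,0,0,0,0,0.04,-0.2,0,0,0,0,0,0.04,0.2,0,0,0,0,0,0.04,0.5,0,0,0,0,0,0.04,0.5,0,0,0,0,0,0.04,0.5,0,0,0,0,0,0.04,0.5])

```text
time: 10.2
tool_pos: [0.4728, 0.0222, 0.0233]
tool_rot: [0.959, 1.571, 2.388]
contact_force: [-0.7, -0.8, -0.2]
opening: 0.0665
```

Request:
jog_arm(plan=[0,0,0,-2,0,0,0.5,0,0,0,-5,0,0,0.5,0,0,0,-9,0,0,0.5,0,0,0,-13,0,0,0.5,0,0,0,-18,0,0,0.5,0,0,0,-23,0,0,0.5,0,0,0,-27,0,0,0.5,0,0,0,-27,0,0,0.5])

```text
time: 11.0
tool_pos: [0.475, 0.022, 0.299]
tool_rot: [-1.537, 1.559, -0.108]
contact_force: [0.6, -0.2, -0.1]
opening: 0.0689
```

Run:
```python
from mv import *
d=snap("l");o=observe();p,R=cur();print(p,o["contact_force"],o["time"],o["opening"])
im=d["side"]["image"][240:285,320:375,::-1]
cv2.imwrite("pics/l_ring.png",cv2.resize(im,None,fx=14,fy=13,interpolation=cv2.INTER_LANCZOS4))
```

```text
[0.47279144 0.02220344 0.29361727] [-0.17779401 -0.64000754 -0.66956571] 11.1 0.06880841284597806
```

View pics/l_ring.png

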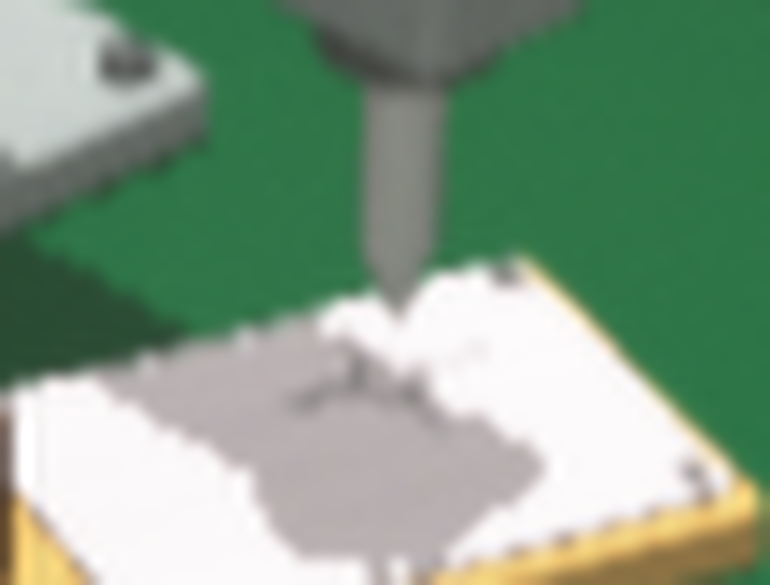

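View pics/l_top.png

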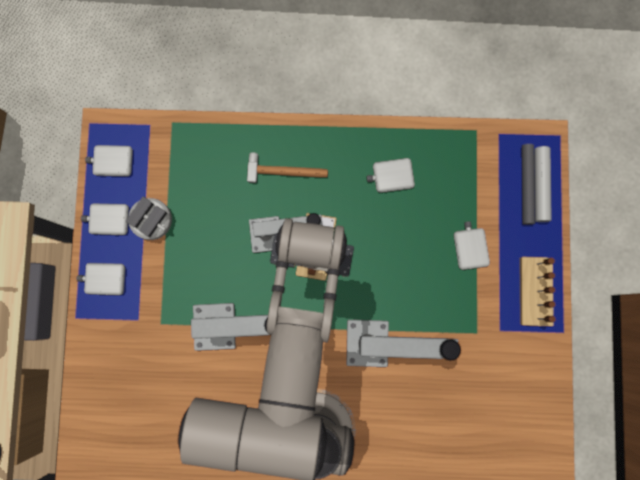

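View pics/l_side.png

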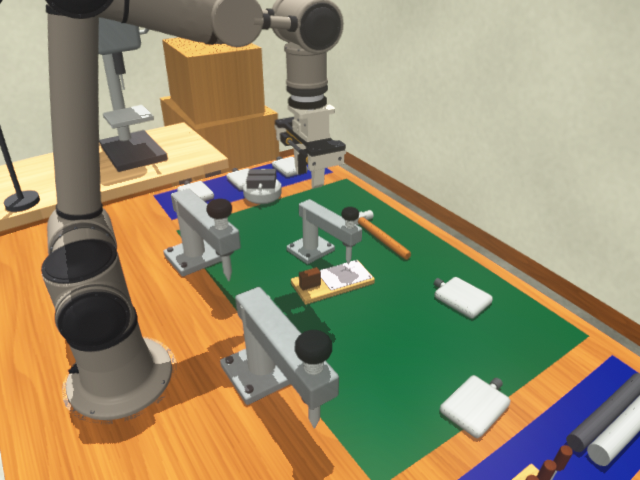

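Request:
jog_arm(plan=[0,0,0,0,0,-4,-1,0,0,0,0,0,-9,-1,0,0,0,0,0,-14,-1,0,0,0,0,0,-18,-1,0,0,0,0,0,-20,-1,0,0,0,0,0,-20,-1])

```text
time: 11.7
tool_pos: [0.4434, -0.1778, 0.291]
tool_rot: [1.276, 1.566, 2.701]
contact_force: [-0.2, 0.7, 0.0]
opening: 0.0251
```

Run:
```python
from mv import *
d=snap("m");o=observe();p,R=cur();print(p,o["time"],o["opening"])
crop("m","top",290,195,50,90,9,"m_t");crop("m","side",285,245,95,60,8.4,"m_s")
```

```text
[ 0.44398395 -0.17533348  0.29166997] 11.8 0.017297984807235805
```

View pics/m_t.png

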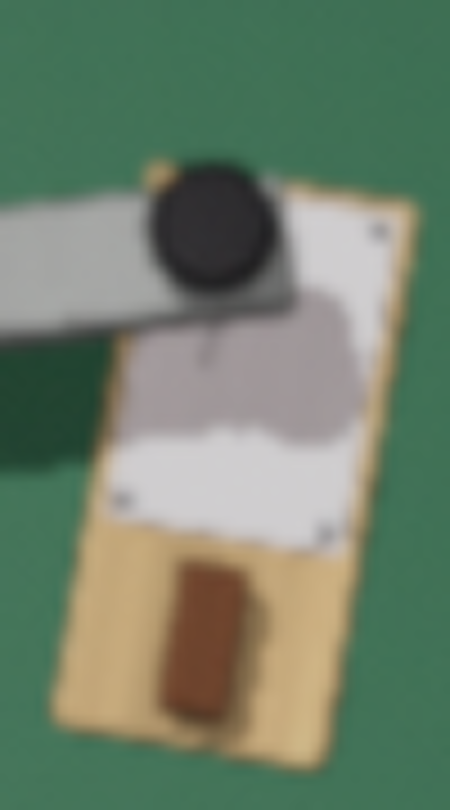

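View pics/m_s.png

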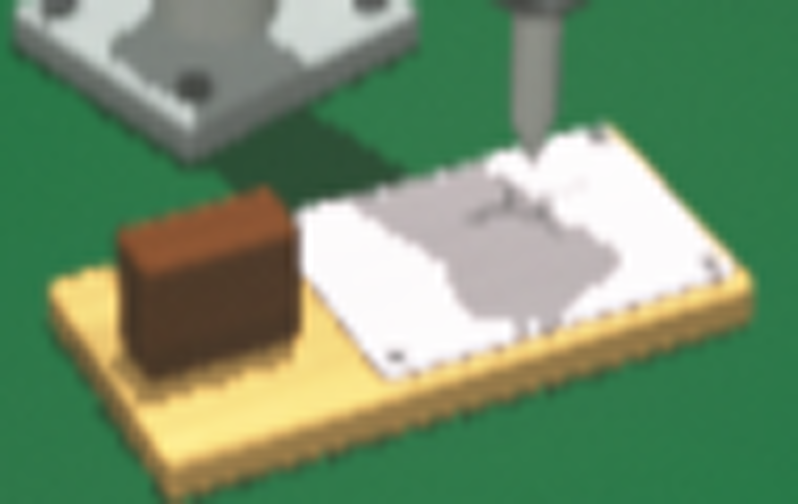

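```bash
cat > q.py <<'E'
from rel import *
import sys
d=load("m");t,s=d["top"],d["side"]
T=lambda x,y:C(290,195,9,x,y);S=lambda x,y:C(285,245,8.4,x,y)
sc=[(.083,.0345,.019),(.083,-.034,.019),(-.02,-.034,.019),(-.02,.034,.019)]
co=[(.095,.045,.015),(.095,-.045,.015),(-.095,-.045,.015),(-.095,.045,.015)]
ot=[(t,T(380,231),sc[1]),(t,T(326,532),sc[2]),(t,T(122,500),sc[3]),(t,T(421,203),co[1]),(t,T(322,774),co[2]),(t,T(50,727),co[3])]
os_=[(s,S(598,135),sc[0]),(s,S(712,266),sc[1]),(s,S(396,355),sc[2]),(s,S(752,284),co[1]),(s,S(172,470),co[2]),(s,S(178,502),(-.095,-.045,0)),(s,S(48,283),co[3]),(s,S(606,124),co[0])]
for n,o in (("top",ot),("side",os_)):
    x,r=fitpose(o,[.53,.01,-.14]);m=loc2w(x,(.05,.015));print(n,x.round(4),"rms",np.sqrt((r**2).mean()).round(2),"mark",m.round(4))
    if n=="top":
        k=onz(t,*T(212,228),.185);print(" knob",k.round(4),"need mm",((k[:2]-m)*1e3).round(2))
    else:
        for v in (264.2,264.7,265.2):
            k=onz(s,348.0,v,.0315);print(" tip",k.round(4),"need mm",((k[:2]-m)*1e3).round(2))
        k=np.r_[m,.019];ms=m
        im=cv2.resize(s["image"][240:285,320:375,::-1],None,fx=14,fy=13,interpolation=cv2.INTER_LANCZOS4)
        c,sn=np.cos(x[2]),np.sin(x[2])
        pts=[proj(s,np.r_[loc2w(x,(.05+.0065*np.cos(a),.015+.0065*np.sin(a))),.019]) for a in np.linspace(0,6.28,40)]
        for u in pts: cv2.circle(im,(int((u[0]-320+.5)*14-.5),int((u[1]-240+.5)*13-.5)),1,(0,0,255),-1)
        u=proj(s,np.r_[m,.019]);cv2.circle(im,(int((u[0]-320+.5)*14),int((u[1]-240+.5)*13)),2,(255,0,0),-1)
        cv2.imwrite("pics/%s.png"%sys.argv[1],im)
E
python3 q.py m_ov
```

```text
top [ 0.5389  0.0152 -0.1441] rms 0.4 mark [0.5906 0.0229]
 knob [0.5907 0.024  0.185 ] need mm [0.09 1.13]
side [ 0.5342  0.0114 -0.1371] rms 0.46 mark [0.5858 0.0194]
 tip [0.5869 0.0203 0.0315] need mm [1.14 0.91]
 tip [0.5856 0.0186 0.0315] need mm [-0.12 -0.8 ]
 tip [0.5844 0.0169 0.0315] need mm [-1.36 -2.5 ]
```

View pics/m_ov.png

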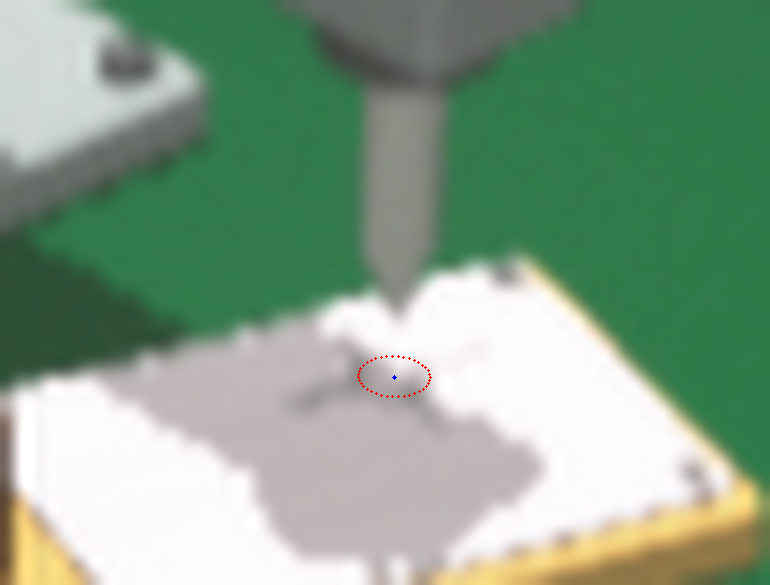

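Run:
```python
from mv import *
p,R=cur();print(rel([.5885,.0225,.23],down(-.14+np.pi/2)),observe()["opening"])
```

```text
(array([-0.15,  0.11, -0.17]), array([  6.17, -11.51,  21.63])) 0.017297984807235805
```

Request:
jog_arm(plan=[0,0,0,0,-2,4,-1,0,0,0,0,-4.5,8,-1,0,0,0,0,-6.5,12,-1,0,0,0,0,-9,16,-1,0,0,0,0.5,-11,20,-1,0,0,0,2,-11.5,21.6,-1,0,0,0,4,-11.5,21.6,-1,0,0,0,5.5,-11.5,21.6,-1,0,0,0,6,-11.5,21.6,-1,0,0,0,6,-11.5,21.6,-1])

```text
time: 12.8
tool_pos: [0.588, 0.0224, 0.2322]
tool_rot: [1.58, 1.568, 3.01]
contact_force: [0.5, -0.8, -0.6]
opening: 0.0004
```

Run:
```python
from mv import *
d=snap("n");o=observe();p,R=cur();print(p,o["time"],o["opening"],o["contact_force"],o["torque"])
print(rel([.5885,.0225,.20],down(-.14+np.pi/2)))
crop("n","side",285,150,130,100,6,"n_s")
```

```text
[0.58894122 0.02193735 0.23391273] 12.9 0.00032850962028203553 [-0.32247077 -0.54616116  0.22470512] [ 0.02060197 -0.01715228  0.02402082]
(array([-0.08,  0.01,  0.05]), array([3.39, 0.05, 0.05]))
```

View pics/n_s.png

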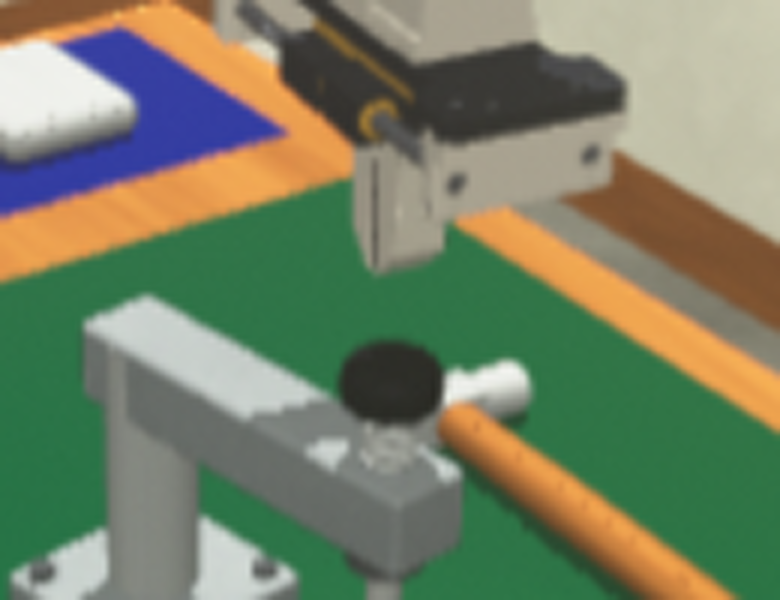

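Request:
jog_arm(plan=[0,0,0,1.5,0,0,-1,0,0,0,3,0,0,-1,0,0,0,3.8,0,0,-1,0,0,0,4.2,0,0,-1,0,0,0,4.5,0,0,-1,0,0,0,4.5,0,0,-1])

```text
time: 13.5
tool_pos: [0.589, 0.0217, 0.189]
tool_rot: [-1.591, 1.57, -0.162]
contact_force: [-1.9, 0.1, 2.9]
opening: 0.0
```

Run:
```python
from mv import *
d=snap("o");o=observe();print(o["tool_pos"],o["time"],o["contact_force"],o["torque"])
crop("o","side",285,190,130,100,6,"o_s")
```

```text
[0.589039   0.02171499 0.18915285] 13.6 [-3.05458976 -0.36078201  2.68035712] [-0.08056054  0.37365726 -0.02769053]
```

View pics/o_s.png

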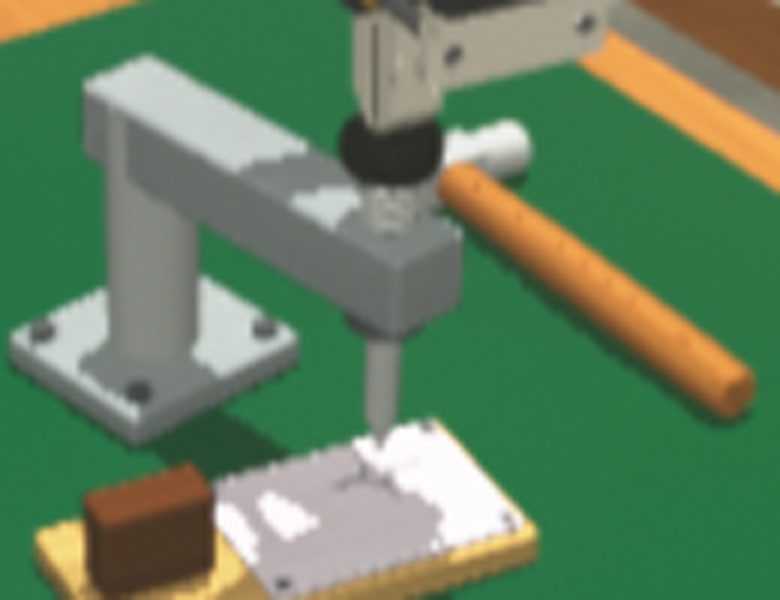

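Request:
jog_arm(plan=[0,0,0,0.2,0,0,-1,0,0,0,0.4,0,0,-1,0,0,0,0.6,0,0,-1,0,0,0,0.8,0,0,-1,0,0,0,1.0,0,0,-1,0,0,0,1.2,0,0,-1,0,0,0,1.2,0,0,-1])

```text
time: 14.3
tool_pos: [0.5892, 0.0217, 0.1782]
tool_rot: [-1.593, 1.569, -0.163]
contact_force: [-5.0, 0.5, 14.2]
opening: 0.0003
```

Request:
jog_arm(plan=[0,0,0,0.1,0,0,-1,0,0,0,0.2,0,0,-1,0,0,0,0.2,0,0,-1])

```text
time: 14.6
tool_pos: [0.5893, 0.0217, 0.1781]
tool_rot: [-1.592, 1.567, -0.162]
contact_force: [-9.9, 0.1, 25.0]
opening: 0.0008
```

Run:
```python
from mv import *
d=snap("p");o=observe();print(o["tool_pos"],o["time"],o["contact_force"])
crop("p","side",285,190,130,100,6,"p_s")
im=d["side"]["image"][240:285,320:375,::-1]
cv2.imwrite("pics/p_ring.png",cv2.resize(im,None,fx=14,fy=13,interpolation=cv2.INTER_LANCZOS4))
```

```text
[0.58930415 0.02173279 0.17803822] 14.7 [-9.72482439 -0.2825231  24.5725612 ]
```

View pics/p_ring.png

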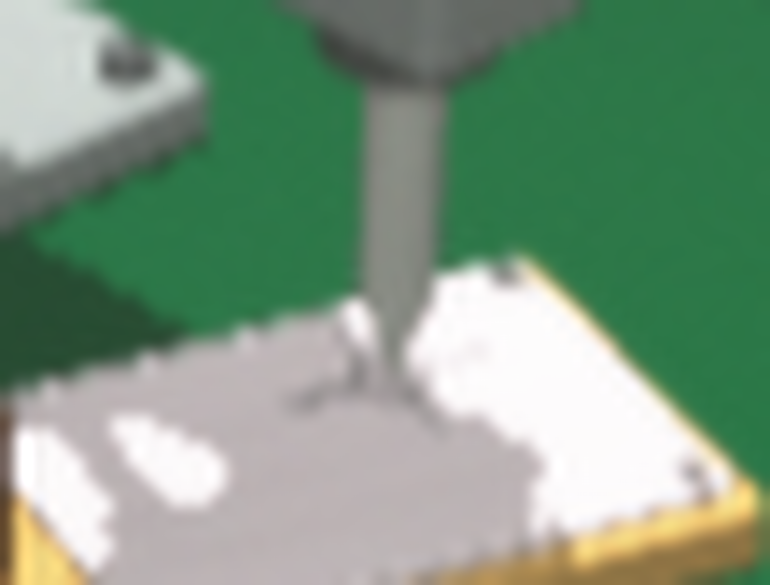

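The ram is on its stop: z moved 0.1 mm while the force rose from 14 N to 25 N. The tip, near (396,375), meets the predicted ring centre (394,377). Now I'll retract.

Request:
jog_arm(plan=[0,0,0,-0.4,0,0,-1,0,0,0,-0.8,0,0,-1,0,0,0,-1.2,0,0,-1,0,0,0,-1.7,0,0,-1,0,0,0,-3,0,0,-1,0,0,0,-6,0,0,-1,0,0,0,-10,0,0,-1,0,0,0,-12,0,0,-1,0,0,0,-12,0,0,-1])

```text
time: 15.6
tool_pos: [0.5904, 0.0219, 0.2973]
tool_rot: [-1.472, 1.564, -0.043]
contact_force: [0.6, 0.1, 0.4]
opening: 0.0001
```

Request:
jog_arm(plan=[0,0,0,0,3,-4,-1,0,0,0,0,6,-8,-1,0,0,0,0,10,-13,-1,0,0,0,0,12,-18,-1,0,0,0,0,12,-20,-1,0,0,0,0,12,-20,-1,0,0,0,0,12,-20,-1])

```text
time: 16.3
tool_pos: [0.4415, -0.1594, 0.293]
tool_rot: [0.87, 1.569, 2.297]
contact_force: [0.0, 0.3, -0.4]
opening: 0.0007
```

Run:
```python
from mv import *
d=snap("r");o=observe();print(o["tool_pos"],o["time"],o["contact_force"])
m=load("m")
for n in ("side","top"):
    y0,y1,x0,x1=(245,305,285,380) if n=="side" else (195,285,290,340)
    A=m[n]["image"][y0:y1,x0:x1].astype(int);B=d[n]["image"][y0:y1,x0:x1].astype(int);D=abs(A-B).max(2);print(n,D.max(),(D>20).sum())
crop("r","side",250,180,150,120,5,"r_s")
```

```text
[ 0.44208529 -0.15840428  0.2934024 ] 16.4 [ 0.2328552   0.81549425 -0.0055244 ]
side 4 0
top 3 0
```

View pics/r_s.png

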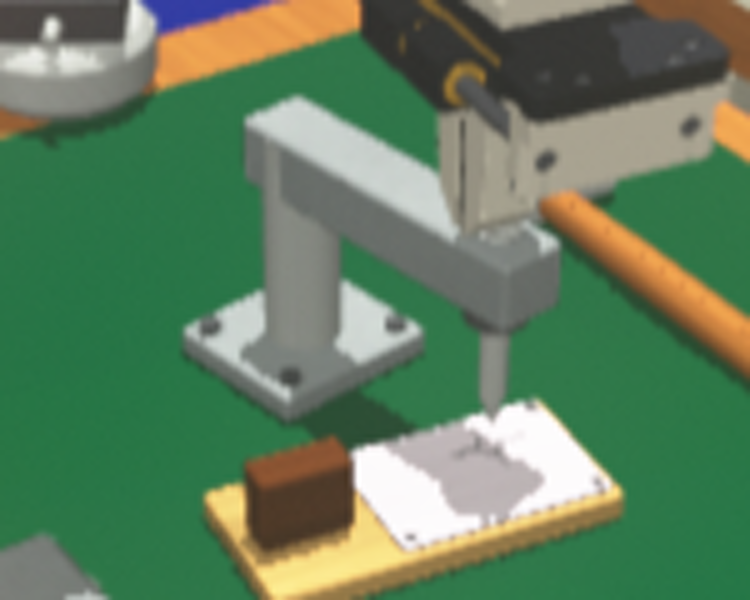

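View pics/r_top.png

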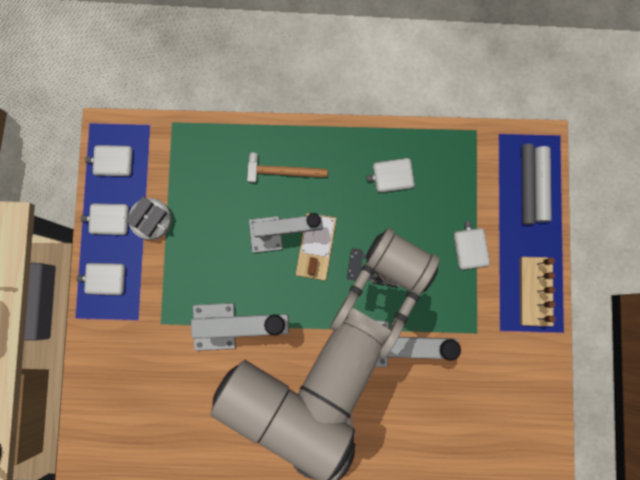

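The board matches its pre-punch picture in both cameras, the ram is up again, the flasks and hammer have not moved, and the arm touches nothing. Handing in.

```bash
python3 -c "
from cell import robot;print(robot.hand_in())"
```

```text
the job is handed in; nothing more can be done
None
```

The job is done and handed in at about 16.4 s. I gripped the board by its rib and slid it along the bench until the circle sat under the point of the smallest press. I then let go, pushed the knob down to its stop, and backed the arm away.

- **Punch stroke:** the finger tips reached z ≈ 0.178 m, 12 mm below the knob's rest height. The force there rose from 14 to 25 N with only 0.1 mm more travel, so the ram was on its stop. After I let go it was up again.
- **Board position:** pictures from before and after the punch show no change around the board in either camera. The flasks and hammer were not touched.
- **Centring:** the two cameras disagreed slightly. From the top camera the circle was about 1 mm short of centre in y. From the side camera it was anywhere from about 1 mm short to 2.5 mm past, depending on where I read the tip, with the best reading about 0.8 mm past. With the ram down, the tip appeared at the centre of the circle.

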